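# Hold a hand lens over the fossil in the viewing case

## Task

Swing the lid of the viewing case up until it stands straight upright (its stiff hinge keeps it there). Then pick up the hand lens by its handle, carry it over the test-tube rack and hold it level above the fossil in the case, the glass centred on the fossil and about 2 cm above it, never letting the lens touch the case, the lid or the fossil and leaving the rack, beaker, jar and dish where they are. Finish like that: still gripping the lens in the air, nothing put down.

Things in the scene. Friction and masses are not known exactly. Their poses are not given: they have to be found in the camera images.
- case: Viewing case: shallow grey open-topped box, 150 (x) x 140 (y) x 36 mm high, walls 5 mm, fixed to the black bench, on the left or right of the rack. Origin: centre of its underside. Its x axis runs from its front (nearer the robot) to its hinge side; z up. In its middle a square cork block, 60 x 60 mm, top 29 mm above the bench, carries the fossil.
- specimen_top (a point): The middle of the top of the fossil, a round spiral shell 32 mm across fixed on the cork block at the centre of the case; this point is 37.5 mm above the bench.
- lid (a joint): Opening angle of the case's lid, rad: 0 = shut and level, 1.571 = straight upright, stop at 2.1 (leaning back). Starts ajar at 0.15 to 0.5. Lid: grey plate 150 x 140 x 8 mm, 0.3 kg, white lamp panel inside, hinged on the case's +x side. The stiff hinge keeps it at any angle; turning it takes 2 to 5 N at the bar.
- lid_hinge (a point): Middle of the lid's hinge line: on the case, 75 mm along the case's +x axis from its centre and 42 mm above the bench. The hinge line runs along the case's y axis.
- lid_bar (a point): Middle of the lid's pull bar, a round steel bar 10 mm thick, 78 mm long, parallel to the hinge line at 195 mm from it, 45 mm beyond the lid's free edge on two 8 mm wide arms (62 mm free between them). Lid shut: the bar lies in front of the case; lid upright: it is on top, 237 mm above the bench. Moves with the lid.
- lens: Hand lens, 0.1 to 0.2 kg, lying flat on the other side of the rack from the case. Origin: under the middle of its round glass, level with its underside; z up. Steel ring 72 mm across, 14 mm high. Its straight pale wooden handle points along the lens's own -x: 16 mm wide (y), 22 mm high (underside up), from x = -46 to -134 mm, joined to the ring by a thin steel neck.
- lens_grip (a point): Point of balance of the lens and the best place to grip it: in the middle of the handle's width and height, 62 mm from the middle of the glass (16 mm from the handle's ring end), 11 mm above the underside.
- rack: Wooden test-tube rack with five stoppered glass tubes in a row, standing loose between the case and the lens, its length along its own x axis (roughly away from the robot): 220 x 56 mm, tops of the stoppers 126 mm above the bench. Origin at the centre of its underside.
- beaker: Bystander: empty glass beaker, 68 mm across, 85 mm high, loose, beyond the rack. Origin at the centre of its underside.
- jar: Bystander: amber glass jar with a lid, 56 mm across, 75 mm high, loose, at the far right. Origin at the centre of its underside.
- dish: Bystander: shut flat pale dish, 94 mm across, 16 mm high, loose, at the far left. Origin at the centre of its underside.
There are look-alikes about, which are no part of the job. Leave any turquoise look-alike of the lens alone.

How it is judged:
By the outcome, as a careful person would: the job done as asked, in the order asked, and still so for the second after the job is handed in, while the arm keeps its last pose, push and grip.
It also fails if it takes over 69 s, if anything falls off the work surface, if the arm or the gripper's body presses on something with over 40 N, if the wrist force passes 120 N, or if a joint passes its speed limit or range.

## Robot

A 6-joint arm with a two-finger parallel gripper is mounted at the origin on the work surface. World frame = base frame: x ahead of the robot, y to its left, z up, the work surface at z = 0. Lengths are in m, angles in rad, forces in N, time in s.
With the tool pointing down it reaches from about 0.25 to 0.775 m from the base axis. Payload 4 kg.
Tool frame: the origin (TCP) lies midway between the tips of the shut fingers; the grasp point (between the pads) lies 19 mm behind it; z points along the fingers, x is the direction in which the jaws open and shut, and the axes are right-handed (so a half turn about z gives the same grasp; the last joint's range is limited). The gripper opens to 94 mm and grips with 3 to 60 N. Pads are 16 mm wide; open, the fingers measure 119 mm over their backs; the gripper's body (75 mm by 177 mm) begins 78 mm behind the grasp point.
Start: joints at [1.039, 0.087, 1.371, -0, 1.684, -0.103], TCP at [0.229, 0.5, 0.206] pointing down, gripper open.
Joint ranges: [-3.1, 3.1], [-0.76, 2.03], [0.27, 2.55], [-1.08, 4.22], [0.17, 2.65], [-2.57, 2.57]. Speed limits (rad/s): [2.79, 2.79, 3.14, 3.14, 3.14, 3.14].

## Interface

Orientations are given as [roll, pitch, yaw] about the fixed x, y, z axes, in that order (R = Rz(yaw) Ry(pitch) Rx(roll)).
In Python, from bench import * gives the robot as it stands.
- The arm moves only by the tool send_rows, never from a script. Its argument "rows" is one flat list of numbers, 7 for each row, row after row: the shift along the world's x, y, z in mm, then the turn, a rotation vector about the world's x, y, z in degrees, then the opening, from 0 (shut) to 1 (fully open). A call has exactly 8 rows; each row shifts and turns the commanded pose from where the row before left it; what a row does not reach is not made up. A row lasts 1/8 s, in which the tool goes at most 62.5 mm and 10.7 degrees, less where a joint would pass 70% of its speed; a pose out of reach is approached as far as the arm can. A call is refused whole if a number of a shift passes 62.5 or a number of a turn 10.7, either way. A call with a gripper value outside its range is refused whole. The fingers move at their own pace and stop on an object; the grip force is fixed at half the most. Time passes only in rows, so rows that do not move let the fingers close, or fill a call up. It gives the time, the measured TCP pose, the force and the opening at its end, in the units of the state.
- get_obs(): the state, without advancing time (a new reading comes with each control period).
- snapshot(name): name is "scene" or "top" or "wrist"; returns a dict with "color" (480x640x3 uint8, red, green, blue), "intrinsics" (3x3 intrinsics, pixels), "distortion" ([k1, k2, p1, p2, k3] as OpenCV has them; the pictures are not rectified), "rvec" (rotation vector, rad) and "tvec" (3), from world to camera coordinates, as OpenCV has them; the wrist camera has in their place "T_tool_cam" (4x4, takes a point from camera to tool coordinates, whose origin is the TCP and whose axes are the tool frame's). Camera axes: x right, y down, z forward; pixel columns grow to the right and rows downward; lengths in m; the calibration is good to about 2 mm. A picture is of the moment at which its call begins: read the wrist's pose just before it. There is no depth.
- close_job(): hands the job in, once; it reports no verdict.
The state is a dict: "time": time; "joint_positions": joint angles; "qvel": joint speeds; "joint_torque": joint torques, N m; "tool_pos": TCP position; "ee_rot": TCP orientation; "wrist_force": force on the tool from outside, world axes, zero at the start; "wrist_torque": the same for the moment, N m; "width": finger opening in m.
Only numpy, scipy, OpenCV 4.12 (cv2) and the standard library are available. Lean on these libraries where they do the work, as an engineer would, in place of code of your own. Each camera call takes 0.05 s, during which the arm holds its last target.

## Working session

There is one attempt and no reset: what is moved stays moved. The work goes in short steps, Python scripts to look and compute and a tool call to move; the robot and the scene stay as the last step left them, time stands still between calls to the robot, and variables do not carry over. Pictures are saved under pics/ and viewed, and the job is handed in when it is done.

Besides the shell and the picture viewer there is one more tool, called after ">>>" as name(argument=value, ...) on one line, values as JSON. send_rows: Moves the arm, as the interface text tells. Its arguments: {"type":"object","properties":{"rows":{"type":"array","items":{"type":"number"}}},"required":["rows"]}

```bash
ls; mkdir -p pics
python3 - <<'E'
from bench import *
import cv2
o=get_obs();print({k:o[k] for k in('time','tool_pos','ee_rot','width')})
for n in("scene","top"):
    s=snapshot(n);cv2.imwrite(f"pics/{n}0.png",s["color"][:,:,::-1])
    print(n,s["intrinsics"],s["distortion"],s["rvec"],s["tvec"])
E
```

```text
pics
{'time': 0.0, 'tool_pos': array([0.22840335, 0.49972544, 0.20431245]), 'ee_rot': array([-3.14137412e+00,  2.19566737e-03,  1.14201952e+00]), 'width': 0.09410772654495596}
scene [[451.27312693   0.         312.89264043]
 [  0.         451.27312693 236.13806964]
 [  0.           0.           1.        ]] [0.00638 0.      0.      0.      0.     ] [ 0.76254306  2.75090967 -0.87273577] [ 0.50808851 -0.23700256  1.35705774]
top [[469.33408947   0.         315.73407446]
 [  0.         469.33408947 240.54329673]
 [  0.           0.           1.        ]] [0.00800514 0.         0.         0.         0.        ] [ 2.1959597  -2.19300173  0.11238597] [-0.01569421  0.61812731  1.32719378]
```

View pics/scene0.png

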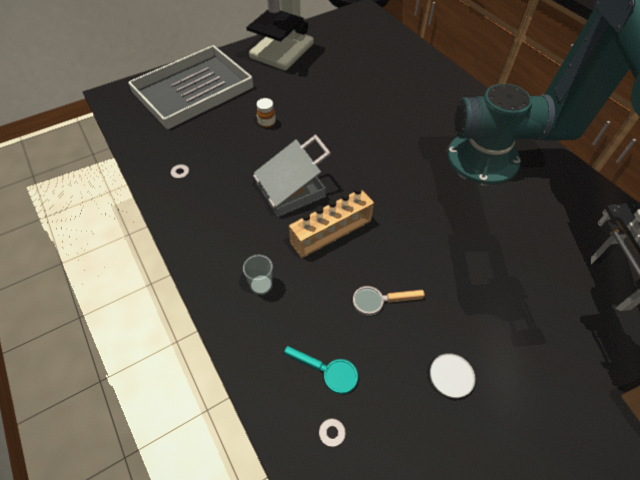

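View pics/top0.png

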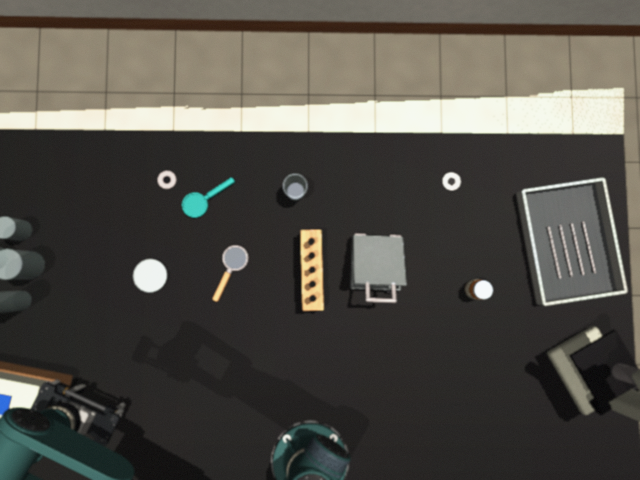

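The top view shows the base at about (310,455). The case with its ajar lid is at (378,265), its bar at (380,298), the rack at (312,270), and the lens glass at (235,258) with the handle end at (216,299). The turquoise decoy is at (205,198). I'll measure on enlarged crops.

```bash
cat > h.py <<'E'
from bench import *
import cv2, numpy as np
from scipy.spatial.transform import Rotation as R
def cam(s,o=None):
    if "rvec" in s:
        Rm=cv2.Rodrigues(np.array(s["rvec"]))[0]; t=np.array(s["tvec"]).ravel(); 
        return Rm.T, -Rm.T@t
    T=np.eye(4); T[:3,:3]=R.from_euler('xyz',o["ee_rot"]).as_matrix(); T[:3,3]=o["tool_pos"]
    M=T@np.array(s["T_tool_cam"]); return M[:3,:3],M[:3,3]
def ray(s,uv,o=None):
    Rc,c=cam(s,o); p=cv2.undistortPoints(np.array(uv,float).reshape(-1,1,2),s["intrinsics"],s["distortion"]).reshape(-1,2)
    d=np.c_[p,np.ones(len(p))]@Rc.T; return c,d
def plane(s,uv,z,o=None):
    c,d=ray(s,uv,o); return c+d*((z-c[2])/d[:,2])[:,None]
def proj(s,P,o=None):
    Rc,c=cam(s,o); r=cv2.Rodrigues(Rc.T)[0]
    return cv2.projectPoints(np.array(P,float).reshape(-1,1,3),r,-Rc.T@c,s["intrinsics"],s["distortion"])[0].reshape(-1,2)
def tri(s1,u1,s2,u2,o1=None,o2=None):
    c1,d1=ray(s1,[u1],o1);c2,d2=ray(s2,[u2],o2);A=np.c_[d1[0],-d2[0]]
    k=np.linalg.lstsq(A,c2-c1,rcond=None)[0];a=c1+k[0]*d1[0];b=c2+k[1]*d2[0]
    return (a+b)/2,np.linalg.norm(a-b)
E
python3 - <<'E'
from h import *
t=snapshot("top");s=snapshot("scene")
c=t["color"][220:320,200:420];cv2.imwrite("pics/tc.png",cv2.resize(c,None,fx=3.6,fy=3.6,interpolation=cv2.INTER_CUBIC)[:,:,::-1])
c=s["color"][120:320,230:440];cv2.imwrite("pics/sc.png",cv2.resize(c,None,fx=3,fy=3,interpolation=cv2.INTER_CUBIC)[:,:,::-1])
# lens: handle mask (tan) by hue in top
hsv=cv2.cvtColor(t["color"],cv2.COLOR_RGB2HSV)
m=((hsv[...,0]<25)&(hsv[...,1]>80)&(hsv[...,2]>100)).astype(np.uint8)
n,l,st,ce=cv2.connectedComponentsWithStats(m)
for i in range(1,n):
    if st[i,4]>40 and 150<ce[i][1]<330: 
        pts=np.argwhere(l==i)[:,::-1].astype(np.float32); print(st[i],ce[i],cv2.minAreaRect(pts),cv2.boxPoints(cv2.minAreaRect(pts)).round(1).tolist())
E
```

```text
[ 300  229   24   82 1688] [311.382109   269.68898104] ((311.3653564453125, 269.51715087890625), (81.56481170654297, 22.262142181396484), 88.45184326171875) [[299.1000061035156, 229.10000610351562], [321.3999938964844, 228.39999389648438], [323.6000061035156, 310.0], [301.29998779296875, 310.6000061035156]]
[212 271  19  31 224] [220.84375    286.45535714] ((220.91502380371094, 286.43060302734375), (7.1321001052856445, 31.40253257751465), 25.201122283935547) [[211.0, 299.1000061035156], [224.39999389648438, 270.70001220703125], [230.8000030517578, 273.70001220703125], [217.5, 302.20001220703125]]
```

View pics/tc.png

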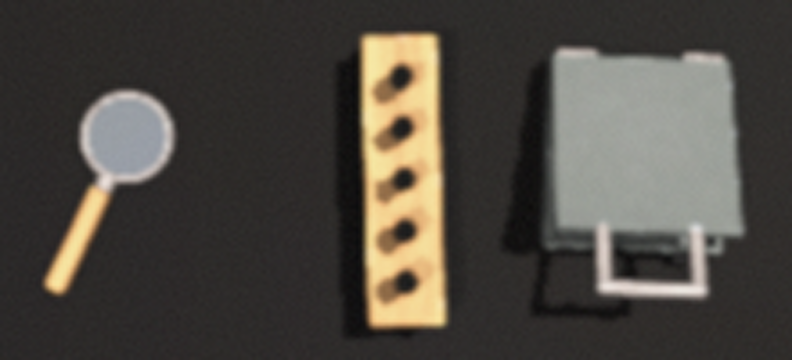

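View pics/sc.png

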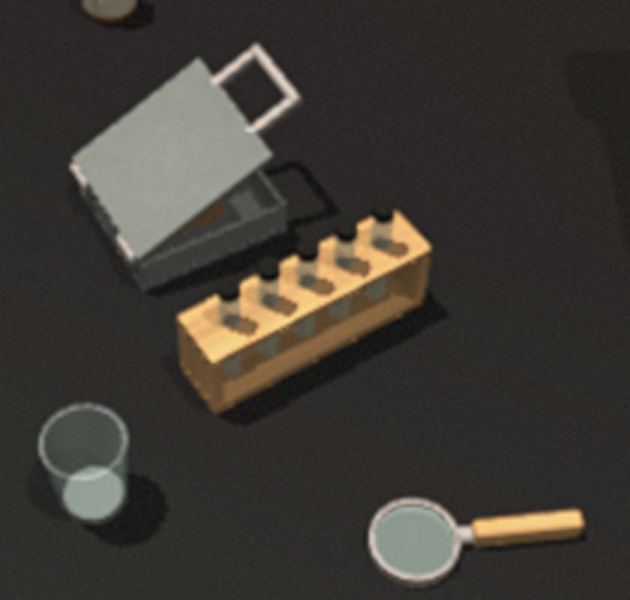

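Run:
```python
from h import *
t=snapshot("top");s=snapshot("scene")
T=lambda u,v:((u+.5)/3.6-.5+200,(v+.5)/3.6-.5+220)
S=lambda u,v:((u+.5)/3-.5+230,(v+.5)/3-.5+120)
for a,b in(((601,290),(296,98)),((704,293),(257,49)),((603,231),(250,130)),((696,234),(214,82))):
    print(tri(t,T(*a),s,S(*b)))
print("lid hingeside",plane(t,[T(555,52),T(728,57)],.046))
print("lens",plane(t,[T(127,136)],.014),plane(t,[T(102,188),T(55,290)],.022), plane(s,[S(415,540)],.014),plane(s,[S(475,531),S(581,521)],.018))
print("rack top",plane(t,[T(363,36),T(437,37),T(446,325),T(370,327)],.105))
```

```text
(array([ 0.45384246, -0.14743489,  0.12681445]), np.float64(0.0030163888741857694))
(array([ 0.45018799, -0.22305283,  0.12330782]), np.float64(2.9350146545135566e-05))
(array([ 0.49724597, -0.15258611,  0.10535263]), np.float64(0.004561358478694095))
(array([ 0.49456523, -0.22216687,  0.10493928]), np.float64(0.0034475913668375975))
lid hingeside [[ 0.63510541 -0.12246039  0.046     ]
 [ 0.63150093 -0.2595422   0.046     ]]
lens [[0.56965285 0.2175803  0.014     ]] [[0.52807798 0.23557715 0.022     ]
 [0.44783509 0.27124628 0.022     ]] [[0.57160792 0.22010375 0.014     ]] [[0.52800448 0.23949396 0.018     ]
 [0.45078793 0.27559174 0.018     ]]
rack top [[ 0.6414325   0.02857301  0.105     ]
 [ 0.64083973 -0.02712554  0.105     ]
 [ 0.42578964 -0.03370846  0.105     ]
 [ 0.42439984  0.02275308  0.105     ]]
```

>>> send_rows(rows=[14,-43,4,0,0,-4.2,1,14,-43,4,0,0,-4.2,1,14,-43,4,0,0,-4.2,1,14,-43,4,0,0,-4.2,1,14,-43,4,0,0,-4.2,1,14,-43,4,0,0,-4.2,1,14,-43,4,0,0,-4.2,1,14,-43,4,0,0,-4.2,1])

```text
time: 1.3
tool_pos: [0.3408, 0.1548, 0.2378]
ee_rot: [3.141, -0.001, 0.553]
wrist_force: [0.8, 0.8, -0.3]
width: 0.0937
```

>>> send_rows(rows=[14,-43,4,0,0,-4.2,0.6,14,-43,4,0,0,-4.2,0.6,14,-43,4,0,0,-4.2,0.6,14,-43,4,0,0,-4.2,0.6,14,-43,4,0,0,-4.2,0.6,14,-43,4,0,0,-4.2,0.6,14,-43,4,0,0,-4.2,0.6,14,-43,4,0,0,-4.2,0.6])

```text
time: 2.3
tool_pos: [0.4529, -0.1893, 0.2697]
ee_rot: [-3.142, -0.0, -0.034]
wrist_force: [0.3, 0.1, 0.8]
width: 0.0565
```

Run:
```python
from h import *
o=get_obs();print({k:o[k] for k in('time','tool_pos','ee_rot','width','joint_positions')})
s=snapshot("wrist");cv2.imwrite("pics/w1.png",s["color"][:,:,::-1]);print(s["T_tool_cam"])
print(proj(s,[[.452,-.186,.125],[.452,-.147,.125],[.452,-.225,.125],[.633,-.191,.042]],o))
```

```text
{'time': 2.3, 'tool_pos': array([ 0.45292133, -0.18929142,  0.26966676]), 'ee_rot': array([-3.14150709e+00, -4.39290222e-04, -3.36013185e-02]), 'width': 0.05650729065648895, 'joint_positions': array([-5.11629568e-01, -4.90235869e-02,  1.38325282e+00,  2.85998698e-04,
        1.80701272e+00, -4.77961288e-01])}
[[ 9.99999232e-01  1.06029795e-03  6.41698920e-04 -5.27441221e-04]
 [-1.19891336e-03  9.58795205e-01  2.84095613e-01 -8.45192521e-02]
 [-3.14031850e-04 -2.84096165e-01  9.58795740e-01 -1.78110302e-01]
 [ 0.00000000e+00  0.00000000e+00  0.00000000e+00  1.00000000e+00]]
[[317.24419996 221.71251591]
 [315.81437892 179.74933252]
 [318.58119001 260.95462875]
 [474.42713109 203.32123661]]
```

View pics/w1.png

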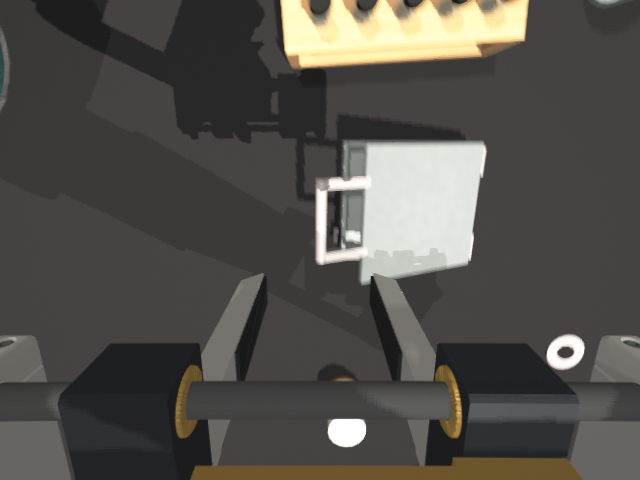

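The bar is at column 320, rows 180–261 in the wrist view, about 2–3 mm further in x than the triangulated estimate. I'm descending over it with a narrower opening.

>>> send_rows(rows=[2,3,0,0,0,0,0.35,0,0,-30,0,0,0,0.35,0,0,-30,0,0,0,0.35,0,0,-30,0,0,0,0.35,0,0,-30,0,0,0,0.35,0,0,-20,0,0,0,0.35,0,0,-15,0,0,0,0.35,0,0,-7,0,0,0,0.35])

```text
time: 3.35
tool_pos: [0.4545, -0.1838, 0.107]
ee_rot: [-3.141, 0.0, -0.03]
wrist_force: [0.7, -0.2, -0.3]
width: 0.0331
```

>>> send_rows(rows=[0,0,0,0,0,0,0.0,0,0,0,0,0,0,0,0,0,0,0,0,0,0,0,0,0,0,0,0,0,0,0,0,0,0,0,0,0,0,0,0,0,0,0,0,0,0,0,0,0,0,0,0,0,0,0,0,0])

```text
time: 4.35
tool_pos: [0.4544, -0.185, 0.1076]
ee_rot: [3.141, 0.0, -0.031]
wrist_force: [-3.1, -1.7, 2.7]
width: 0.0091
```

Run:
```python
from h import *
o=get_obs();print({k:o[k] for k in('time','tool_pos','ee_rot','width','wrist_force')})
s=snapshot("wrist");cv2.imwrite("pics/w2.png",s["color"][:,:,::-1])
```

```text
{'time': 4.35, 'tool_pos': array([ 0.45442648, -0.18504152,  0.10756735]), 'ee_rot': array([ 3.14109090e+00,  4.49762713e-04, -3.10454956e-02]), 'width': 0.009134423508592006, 'wrist_force': array([-3.14992989, -1.69775089,  2.65203994])}
```

View pics/w2.png

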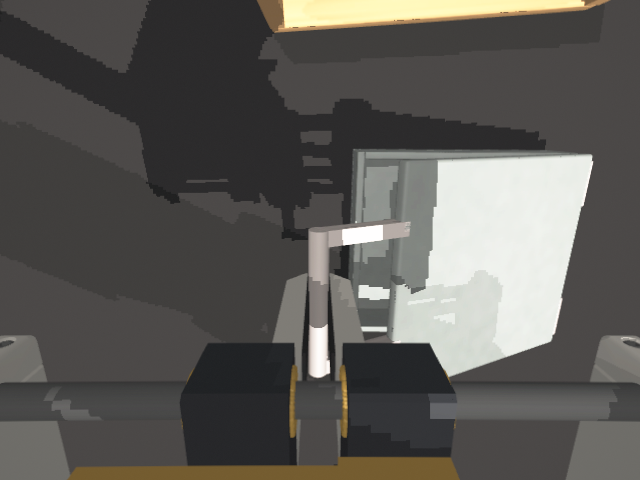

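The bar is gripped: width 9 mm, with the pads between the arms. I'll swing it along the arc in two halves.

>>> send_rows(rows=[6.2,-0.2,12.1,0,0,0,0,7.1,-0.2,11.7,0,0,0,0,7.9,-0.2,11.1,0,0,0,0,8.6,-0.3,10.6,0,0,0,0,9.4,-0.3,9.9,0,0,0,0,10,-0.3,9.3,0,0,0,0,10.6,-0.3,8.5,0,0,0,0,11.2,-0.3,7.8,0,0,0,0])

```text
time: 5.4
tool_pos: [0.5249, -0.1878, 0.1904]
ee_rot: [3.14, 0.003, -0.032]
wrist_force: [-6.6, -3.9, 2.5]
width: 0.0089
```

>>> send_rows(rows=[11.8,-0.4,6.9,0,0,0,0,12.1,-0.4,6.2,0,0,0,0,12.7,-0.4,5.2,0,0,0,0,12.9,-0.4,4.4,0,0,0,0,13.2,-0.4,3.5,0,0,0,0,13.4,-0.4,2.5,0,0,0,0,10,-0.3,1.2,0,0,0,0,0,0,0,0,0,0,0])

```text
time: 6.4
tool_pos: [0.614, -0.191, 0.2215]
ee_rot: [3.138, -0.006, -0.031]
wrist_force: [-0.9, -4.1, 4.3]
width: 0.0091
```

Run:
```python
from h import *
o=get_obs();print({k:o[k] for k in('time','tool_pos','ee_rot','width','wrist_force')})
for n in("scene","top"):
    s=snapshot(n);
    a,b,w,h=(230,60,160,150) if n=="scene" else (320,200,160,120)
    cv2.imwrite(f"pics/{n}3.png",cv2.resize(s["color"][b:b+h,a:a+w],None,fx=4,fy=4,interpolation=cv2.INTER_CUBIC)[:,:,::-1])
```

```text
{'time': 6.4, 'tool_pos': array([ 0.6139572 , -0.19101263,  0.22151337]), 'ee_rot': array([ 3.13816113, -0.00602311, -0.03143737]), 'width': 0.009068175465718982, 'wrist_force': array([-0.874954  , -4.14331852,  4.2694986 ])}
```

View pics/scene3.png

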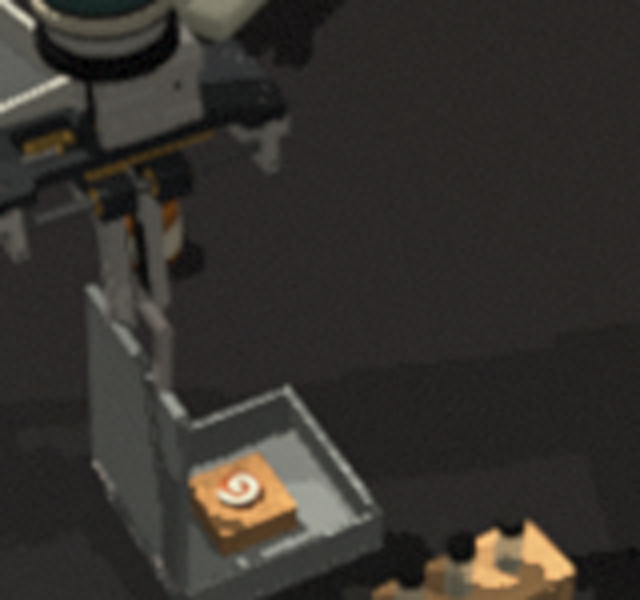

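View pics/top3.png

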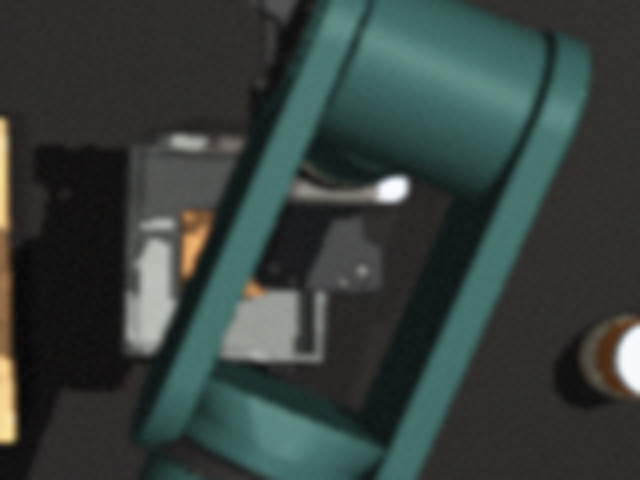

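Run:
```python
from h import *
from scipy.optimize import least_squares
P=np.array([[.4544,.1076],[.5249,.1904],[.6140,.2215]])
r=least_squares(lambda c:np.hypot(*(P-c).T)-.195,[.632,.025]);print(r.x,r.fun)
t=snapshot("top");s=snapshot("scene")
T=lambda u,v:((u+.5)/4-.5+320,(v+.5)/4-.5+200)
S=lambda u,v:((u+.5)/4-.5+230,(v+.5)/4-.5+60)
print("front rim",plane(t,[T(125,360),T(325,361)],.036),"hinge pins",plane(t,[T(185,141)],.042))
print("fossil",plane(s,[S(240,490)],.036))
print("rim scene back-left,front-left,front right",plane(s,[S(183,590),S(380,517),S(288,388)],.036))
```

```text
[0.63208941 0.02739611] [-4.82361422e-05  8.93093858e-05 -5.50118198e-05]
front rim [[ 0.47788168 -0.11426812  0.036     ]
 [ 0.47715621 -0.2566761   0.036     ]] hinge pins [[ 0.63329582 -0.15735795  0.042     ]]
fossil [[ 0.55785771 -0.18296879  0.036     ]]
rim scene back-left,front-left,front right [[ 0.63389125 -0.12485647  0.036     ]
 [ 0.48758343 -0.11156381  0.036     ]
 [ 0.47968755 -0.25133884  0.036     ]]
```

Three points on the arc put the hinge at x≈0.632, and the camera rim agrees (0.630–0.633). That leaves 18 mm.

>>> send_rows(rows=[9,-0.2,0.6,0,0,0,0,9,-0.2,0.2,0,0,0,0,0,0,0,0,0,0,0,0,0,0,0,0,0,0,0,0,0,0,0,0,0.35,0,0,0,0,0,0,0.35,0,0,0,0,0,0,0.35,0,0,0,0,0,0,0.35])

```text
time: 7.6
tool_pos: [0.6298, -0.1894, 0.2188]
ee_rot: [-3.141, 0.0, -0.03]
wrist_force: [0.2, 1.0, 0.4]
width: 0.0329
```

>>> send_rows(rows=[0,0,15,0,0,0,0.35,0,0,30,0,0,0,0.35,0,0,30,0,0,0,0.35,0,0,30,0,0,0,0.35,-40,0,10,0,0,0,0.6,-50,20,0,0,0,0,0.6,-50,40,0,0,0,6,0.6,-40,50,0,0,0,8,0.6])

```text
time: 8.6
tool_pos: [0.4503, -0.0815, 0.3358]
ee_rot: [3.141, -0.002, 0.216]
wrist_force: [0.2, 1.6, 0.4]
width: 0.0564
```

Run:
```python
from h import *
o=get_obs();print({k:o[k] for k in('time','tool_pos','ee_rot','width','wrist_force')})
s=snapshot("wrist");cv2.imwrite("pics/w4.png",s["color"][:,:,::-1])
for n in("scene","top"):
    s=snapshot(n);
    a,b,w,h=(230,60,160,150) if n=="scene" else (320,200,160,120)
    cv2.imwrite(f"pics/{n}4.png",cv2.resize(s["color"][b:b+h,a:a+w],None,fx=4,fy=4,interpolation=cv2.INTER_CUBIC)[:,:,::-1])
```

```text
{'time': 8.6, 'tool_pos': array([ 0.45029239, -0.08150299,  0.33577587]), 'ee_rot': array([ 3.14068005e+00, -2.49704758e-03,  2.15860443e-01]), 'width': 0.05640819210787903, 'wrist_force': array([0.21560141, 1.59248801, 0.3964485 ])}
```

View pics/scene4.png

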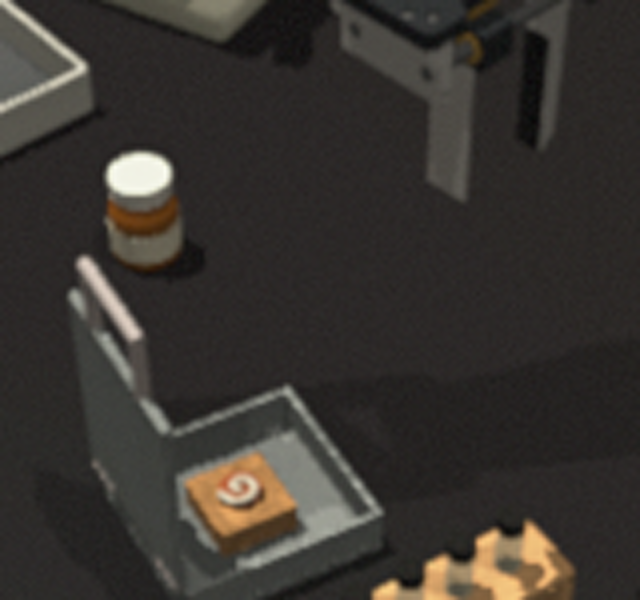

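View pics/top4.png

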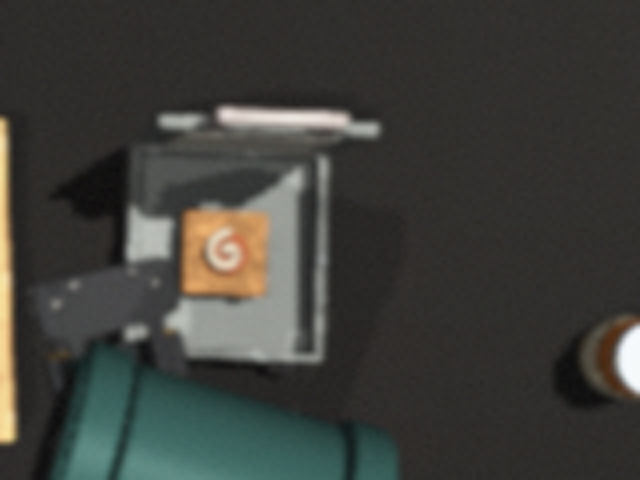

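View pics/w4.png

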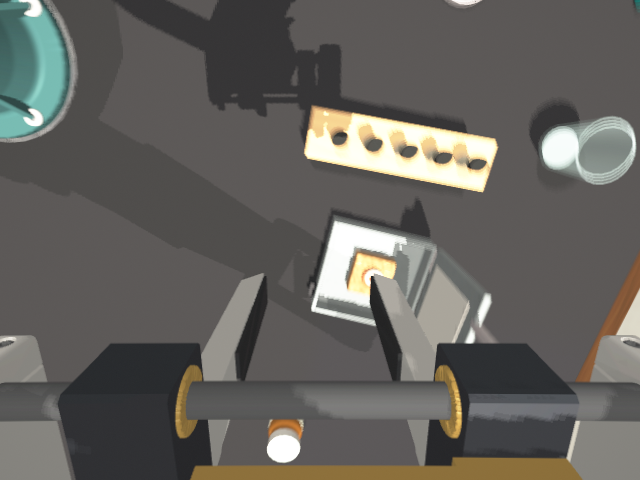

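Run:
```python
from h import *
t=snapshot("top");s=snapshot("scene")
T=lambda u,v:((u+.5)/4-.5+320,(v+.5)/4-.5+200)
S=lambda u,v:((u+.5)/4-.5+230,(v+.5)/4-.5+60)
print("bar L",tri(t,T(219,115),s,S(140,336)));print("bar R",tri(t,T(348,119),s,S(83,263)))
print("bar planes",plane(t,[T(284,117)],.237),plane(s,[S(111,299)],.237))
print("lid top L",tri(t,T(158,122),s,S(171,430)));print("lid top R",tri(t,T(381,130),s,S(72,294)))
print("lid top plane",plane(t,[T(158,122),T(381,130)],.192),plane(s,[S(171,430),S(72,294)],.192))
print("hinge bottom scene", plane(s,[S(176,592),S(94,464)],.042))
print("fossil",plane(s,[S(240,487)],.0375),plane(t,[T(226,250)],.0375), tri(t,T(226,250),s,S(240,487)))
print("cork top corners T",plane(t,[T(182,211),T(269,211),T(268,296),T(182,297)],.029).mean(0),"S",plane(s,[S(184,493),S(260,452),S(300,515),S(225,546)],.029).mean(0))
print("rim T",plane(t,[T(125,360),T(323,361),T(329,155)],.036))
```

```text
bar L (array([ 0.63122492, -0.15151788,  0.24122266]), np.float64(0.00037255843270105174))
bar R (array([ 0.62947531, -0.23129182,  0.23563424]), np.float64(0.0006135951367576314))
bar planes [[ 0.63071393 -0.1919862   0.237     ]] [[ 0.62962907 -0.19249825  0.237     ]]
lid top L (array([ 0.63181556, -0.12031428,  0.19132169]), np.float64(0.00038368398922364734))
lid top R (array([ 0.62774573, -0.26356657,  0.18526567]), np.float64(0.00027463194156644564))
lid top plane [[ 0.63191165 -0.12033778  0.192     ]
 [ 0.62722104 -0.26203115  0.192     ]] [[ 0.63192552 -0.11958518  0.192     ]
 [ 0.63023643 -0.25630431  0.192     ]]
hinge bottom scene [[ 0.64057017 -0.12127053  0.042     ]
 [ 0.63577792 -0.25207895  0.042     ]]
fossil [[ 0.55709655 -0.18418601  0.0375    ]] [[ 0.55584435 -0.18662727  0.0375    ]] (array([ 0.55583023, -0.18707991,  0.03404924]), np.float64(0.00028973727095903373))
cork top corners T [ 0.55347594 -0.18739437  0.029     ] S [ 0.55870432 -0.1788641   0.029     ]
rim T [[ 0.47788168 -0.11426812  0.036     ]
 [ 0.47715629 -0.25524864  0.036     ]
 [ 0.62403028 -0.26157546  0.036     ]]
```

Top and scene views put the bar at x≈0.630 and z≈0.237, with the hinge at about 0.631, so the lid is upright within about 1°. The fossil is at roughly (0.556, −0.187). I'll refine that with the wrist camera from above.

>>> send_rows(rows=[26,-38,0,0,0,-2,1,26,-38,0,0,0,-3,1,26,-38,0,0,0,-4,1,26,-38,0,0,0,-3,1,0,0,0,0,0,0,1,0,0,0,0,0,0,1,0,0,0,0,0,0,1,0,0,0,0,0,0,1])

```text
time: 9.85
tool_pos: [0.5557, -0.2333, 0.3354]
ee_rot: [3.141, -0.002, 0.005]
wrist_force: [-0.2, -0.4, -1.1]
width: 0.0938
```

Run:
```python
from h import *
o=get_obs();print({k:o[k] for k in('time','tool_pos','ee_rot','width','wrist_force')})
s=snapshot("wrist");cv2.imwrite("pics/w5.png",s["color"][:,:,::-1])
print(proj(s,[[.556,-.187,.0375],[.631,-.19,.042],[.630,-.191,.237]],o))
```

```text
{'time': 9.85, 'tool_pos': array([ 0.55569306, -0.23330196,  0.33540364]), 'ee_rot': array([ 3.14078388e+00, -1.69554815e-03,  5.03283564e-03]), 'width': 0.0938365345833249, 'wrist_force': array([-0.15210702, -0.39785782, -1.07814324])}
[[318.29762259 161.05248794]
 [375.96029345 164.01831565]
 [414.17562155 187.92822321]]
```

View pics/w5.png

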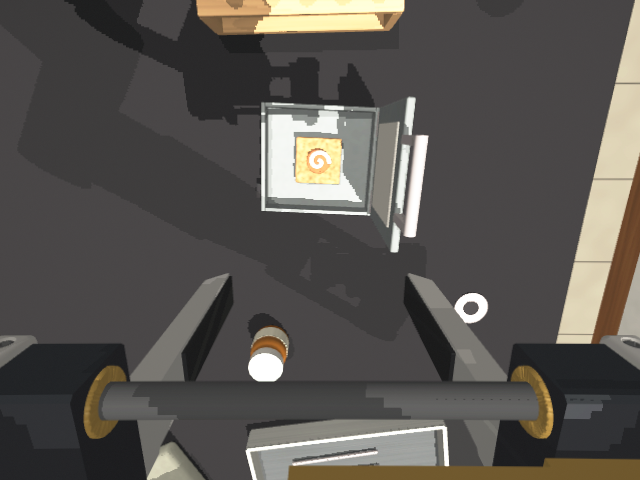

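The fossil at (319,161) matches its projection, and the bar at (416,187) confirms the lid is upright. Next is the view over the lens.

>>> send_rows(rows=[0,40,0,0,0,8.2,1,0,58,-2,0,0,8.2,1,0,60,-5,0,0,8.2,1,0,60,-5,0,0,8.2,1,0,60,-5,0,0,8.2,1,0,60,-5,0,0,8.2,1,0,60,-5,0,0,8.2,1,0,55,-5,0,0,8.2,1])

```text
time: 10.9
tool_pos: [0.555, 0.2213, 0.3028]
ee_rot: [3.14, -0.001, 1.155]
wrist_force: [1.1, -0.1, -0.2]
width: 0.0941
```

>>> send_rows(rows=[8,0,-10,0,0,0,1,8,0,-10,0,0,0,1,0,0,-10,0,0,0,1,0,0,0,0,0,0,1,0,0,0,0,0,0,1,0,0,0,0,0,0,1,0,0,0,0,0,0,1,0,0,0,0,0,0,1])

```text
time: 11.9
tool_pos: [0.572, 0.2189, 0.2725]
ee_rot: [3.141, -0.0, 1.149]
wrist_force: [0.1, 0.6, -0.1]
width: 0.094
```

Run:
```python
from h import *
o=get_obs();print({k:o[k] for k in('time','tool_pos','ee_rot','width','wrist_force')})
s=snapshot("wrist");cv2.imwrite("pics/w6.png",s["color"][:,:,::-1])
print(proj(s,[[.5706,.2188,.014],[.514,.244,.022],[.448,.273,.022]],o))
```

```text
{'time': 11.9, 'tool_pos': array([0.57197195, 0.21892952, 0.27249088]), 'ee_rot': array([ 3.14123265e+00, -4.32251583e-04,  1.14904772e+00]), 'width': 0.09404943548486773, 'wrist_force': array([ 0.08073136,  0.61240604, -0.06715268])}
[[316.27039221 200.29890114]
 [316.08364796 149.20649338]
 [315.5509749   82.18997754]]
```

View pics/w6.png

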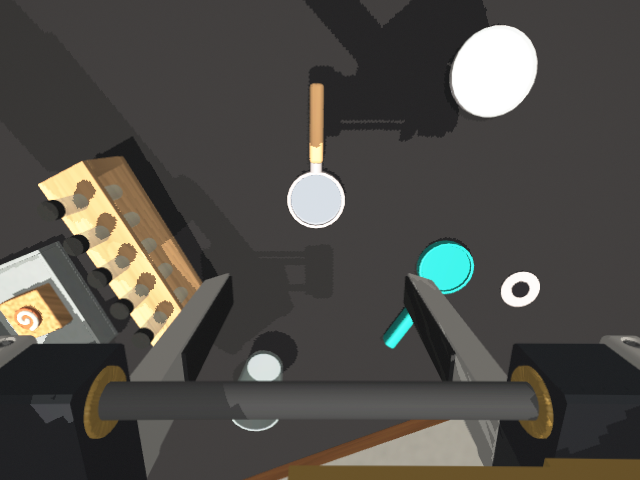

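The lens matches its predicted place: glass at (316,200), handle running up column 316. Descending to the grip.

>>> send_rows(rows=[-20,9,-10,0,0,0,0.5,-20,8,-30,0,0,0,0.5,-18,8,-50,0,0,0,0.5,0,0,-60,0,0,0,0.5,0,0,-55,0,0,0,0.5,0,0,-35,0,0,0,0.5,0,0,-15,0,0,0,0.5,0,0,-5,0,0,0,0.5])

```text
time: 12.95
tool_pos: [0.5141, 0.244, 0.0121]
ee_rot: [-3.142, -0.0, 1.149]
wrist_force: [-0.2, -0.2, 1.3]
width: 0.0467
```

>>> send_rows(rows=[0,0,-3,0,0,0,0.5,0,0,-3,0,0,0,0.5,0,0,0,0,0,0,0.5,0,0,0,0,0,0,0.5,0,0,0,0,0,0,0.5,0,0,0,0,0,0,0.5,0,0,0,0,0,0,0.5,0,0,0,0,0,0,0.5])

```text
time: 13.95
tool_pos: [0.5139, 0.2439, 0.0062]
ee_rot: [-3.142, -0.0, 1.149]
wrist_force: [-0.2, -0.3, 0.1]
width: 0.047
```

Run:
```python
from h import *
o=get_obs();print({k:o[k] for k in('time','tool_pos','ee_rot','width','wrist_force')})
s=snapshot("wrist");cv2.imwrite("pics/w7.png",s["color"][:,:,::-1])
```

```text
{'time': 13.95, 'tool_pos': array([0.51391933, 0.24387559, 0.00617895]), 'ee_rot': array([-3.14156280e+00, -5.75613831e-05,  1.14898179e+00]), 'width': 0.046950536324748555, 'wrist_force': array([-0.20745377, -0.33313234,  0.14438476])}
```

View pics/w7.png

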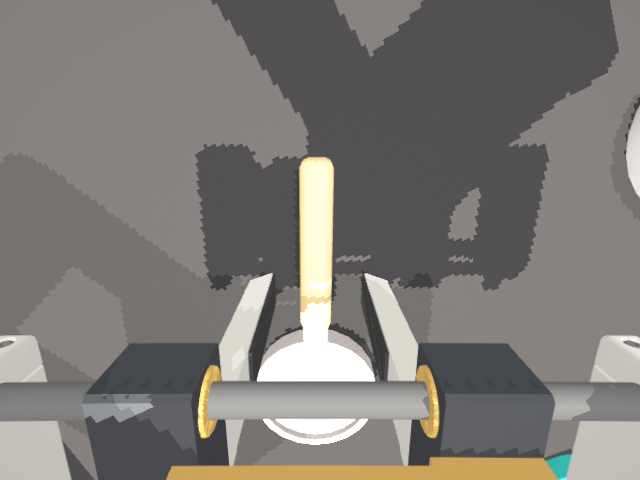

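Run:
```python
from h import *
o=get_obs();s=snapshot("wrist")
p=plane(s,[(316,160),(315,322),(316,300)],.021,o);T=R.from_euler('xyz',o["ee_rot"]).as_matrix()
print((p-o["tool_pos"])@T)
```

```text
[[ 4.89369565e-05 -7.16206298e-02 -1.48250235e-02]
 [-5.02018358e-04  1.00886892e-02 -1.48309403e-02]
 [ 1.74441094e-05 -2.36166795e-03 -1.48300096e-02]]
```

The handle tip is 71.6 mm from the grip (72 expected), and it is centred between the fingers. Lower 2.5 mm and close.

>>> send_rows(rows=[0,0,-2.5,0,0,0,0.5,0,0,0,0,0,0,0,0,0,0,0,0,0,0,0,0,0,0,0,0,0,0,0,0,0,0,0,0,0,0,0,0,0,0,0,0,0,0,0,0,0,0,0,0,0,0,0,0,0])

```text
time: 15.05
tool_pos: [0.5139, 0.2437, 0.0037]
ee_rot: [3.142, 0.0, 1.149]
wrist_force: [-0.7, -0.8, 0.5]
width: 0.0156
```

>>> send_rows(rows=[0,0,5,0,0,0,0,0,0,15,0,0,0,0,0,0,25,0,0,0,0,0,0,35,0,0,0,0,0,0,40,0,0,0,0,0,0,40,0,0,0,0,0,0,35,0,0,0,0,0,0,15,0,0,0,0])

```text
time: 16.05
tool_pos: [0.5149, 0.2444, 0.2176]
ee_rot: [3.138, -0.004, 1.149]
wrist_force: [0.0, 0.1, -2.2]
width: 0.0161
```

Run:
```python
from h import *
o=get_obs();print({k:o[k] for k in('time','tool_pos','ee_rot','width','wrist_force')})
s=snapshot("wrist");cv2.imwrite("pics/w8.png",s["color"][:,:,::-1])
s=snapshot("scene");cv2.imwrite("pics/s8.png",s["color"][:,:,::-1])
```

```text
{'time': 16.05, 'tool_pos': array([0.51492514, 0.24437122, 0.2175606 ]), 'ee_rot': array([ 3.13751054, -0.00428143,  1.14914132]), 'width': 0.016057734512822948, 'wrist_force': array([ 0.02767204,  0.09712033, -2.18860189])}
```

View pics/w8.png

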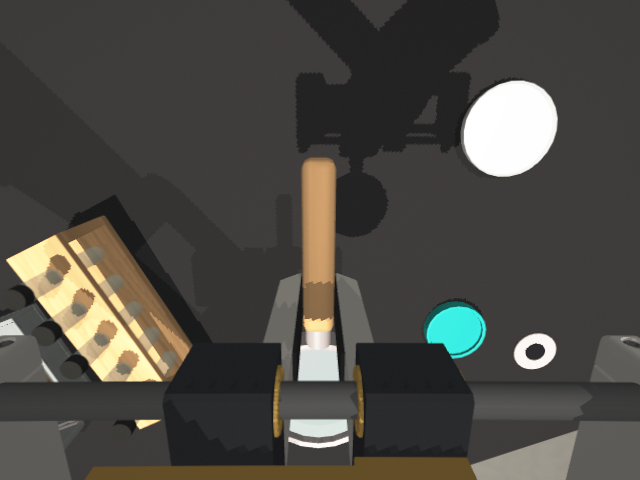

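View pics/s8.png

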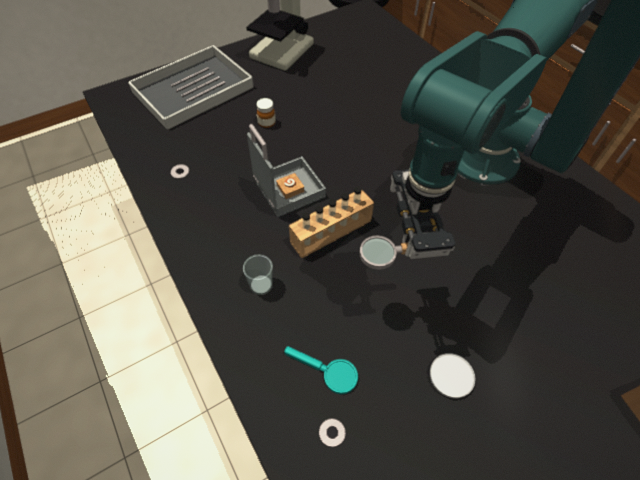

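The lens is lifted and level, with the handle tip unmoved in the wrist view. Carrying it over the rack at z≈0.21.

>>> send_rows(rows=[-2,-25,0,0,0,0,0,-2,-45,0,0,0,0,0,-2,-58,0,0,0,0,0,-2,-58,0,0,0,0,0,-2,-58,0,0,0,0,0,-2,-58,0,0,0,0,0,-2,-50,0,0,0,0,0,-1,-30,0,0,0,0,0])

```text
time: 17.15
tool_pos: [0.4976, -0.1402, 0.2112]
ee_rot: [-3.138, 0.0, 1.147]
wrist_force: [-0.2, 1.2, -1.5]
width: 0.0157
```

>>> send_rows(rows=[0,-16,0,0,0,0,0,0,-8,-10,0,0,0,0,0,0,-25,0,0,0,0,0,0,-30,0,0,0,0,0,0,-30,0,0,0,0,0,0,-20,0,0,0,0,0,0,-10,0,0,0,0,0,0,0,0,0,0,0])

```text
time: 18.15
tool_pos: [0.4985, -0.1612, 0.0877]
ee_rot: [-3.14, -0.0, 1.15]
wrist_force: [0.5, -0.3, -0.5]
width: 0.0158
```

```bash
cat > look.py <<'E'
from h import *
import sys
k=sys.argv[1]
o=get_obs();print({k:o[k] for k in('time','tool_pos','ee_rot','width','wrist_force')})
s=snapshot("wrist");cv2.imwrite(f"pics/w{k}.png",s["color"][:,:,::-1])
for n in("scene","top"):
    s=snapshot(n);
    a,b,w,h=(230,100,200,150) if n=="scene" else (290,200,160,120)
    cv2.imwrite(f"pics/{n}{k}.png",cv2.resize(s["color"][b:b+h,a:a+w],None,fx=4,fy=4,interpolation=cv2.INTER_CUBIC)[:,:,::-1])
E
python3 look.py 9
```

```text
{'time': 18.15, 'tool_pos': array([ 0.49846884, -0.16121396,  0.08770242]), 'ee_rot': array([-3.13953897e+00, -2.91495427e-04,  1.15001990e+00]), 'width': 0.015777267231547654, 'wrist_force': array([ 0.47607325, -0.32359405, -0.50712096])}
```

View pics/scene9.png

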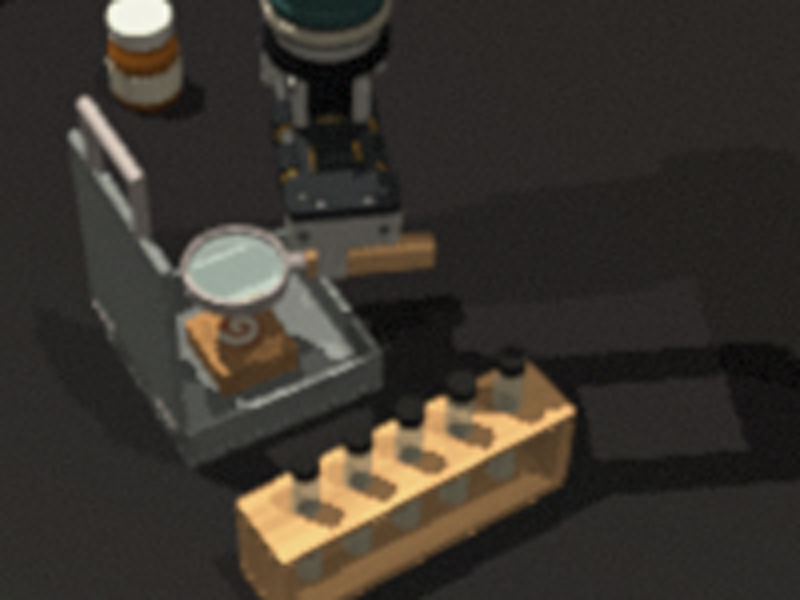

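View pics/top9.png

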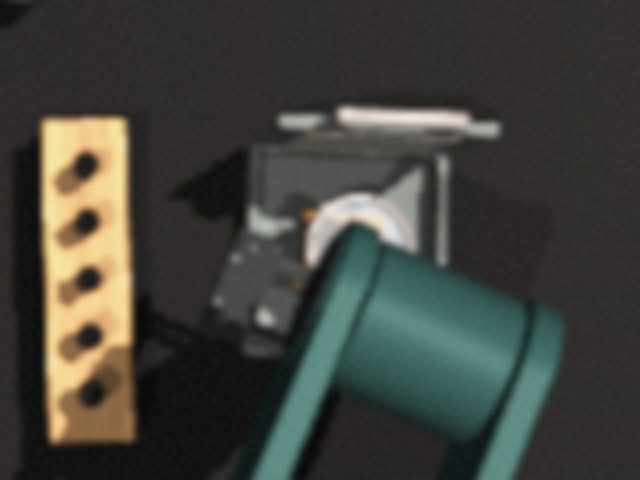

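View pics/w9.png

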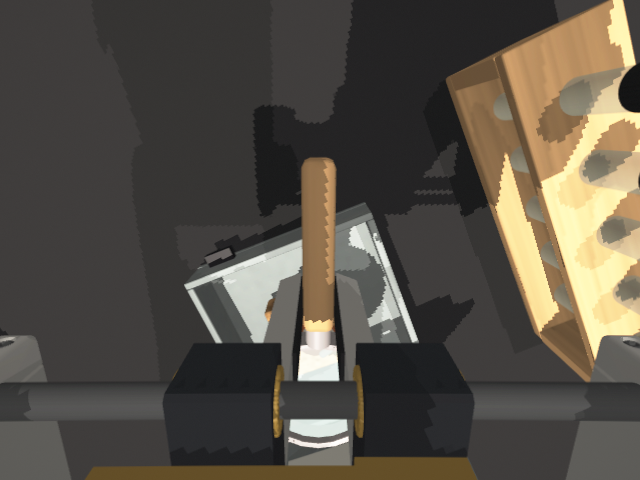

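Run:
```python
from h import *
t=snapshot("top");s=snapshot("scene")
S=lambda u,v:((u+.5)/4-.5+230,(v+.5)/4-.5+100)
T=lambda u,v:((u+.5)/4-.5+290,(v+.5)/4-.5+200)
print("ring centre",plane(s,[S(236,267)],.0955),"left/right",plane(s,[S(180,268),S(291,266)],.0955))
print("top ring edges: top, left",plane(t,[T(361,194),T(306,250)],.0955))
print("handle end scene",plane(s,[S(435,238)],.106))
```

```text
ring centre [[ 0.55638812 -0.18534968  0.0955    ]] left/right [[ 0.58891132 -0.2039381   0.0955    ]
 [ 0.52442208 -0.16709505  0.0955    ]]
top ring edges: top, left [[ 0.59228178 -0.18829542  0.0955    ]
 [ 0.55401565 -0.15032421  0.0955    ]]
handle end scene [[ 0.43390012 -0.13056472  0.106     ]]
```

The glass centre measures (0.556, −0.186) against the fossil at (0.557, −0.187). Lowering to about 19 mm above it.

>>> send_rows(rows=[0.5,-0.5,-3,0,0,0,0,0,0,-6,0,0,0,0,0,0,-6,0,0,0,0,0,0,-6,0,0,0,0,0,0,-4,0,0,0,0,0,0,-2.5,0,0,0,0,0,0,0,0,0,0,0,0,0,0,0,0,0,0])

```text
time: 19.4
tool_pos: [0.4996, -0.1627, 0.0614]
ee_rot: [3.141, -0.0, 1.149]
wrist_force: [-0.0, -0.4, -1.6]
width: 0.0158
```

```bash
python3 look.py 10
```

```text
{'time': 19.4, 'tool_pos': array([ 0.49961291, -0.16269314,  0.06144398]), 'ee_rot': array([ 3.14110014e+00, -1.12579744e-04,  1.14897502e+00]), 'width': 0.015784583865901987, 'wrist_force': array([-0.03755157, -0.37584276, -1.58544182])}
```

View pics/scene10.png

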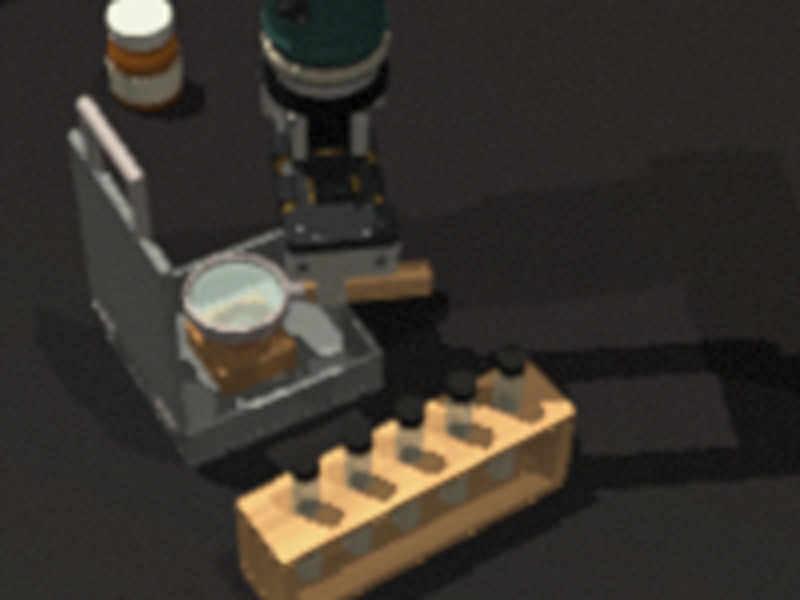

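View pics/top10.png

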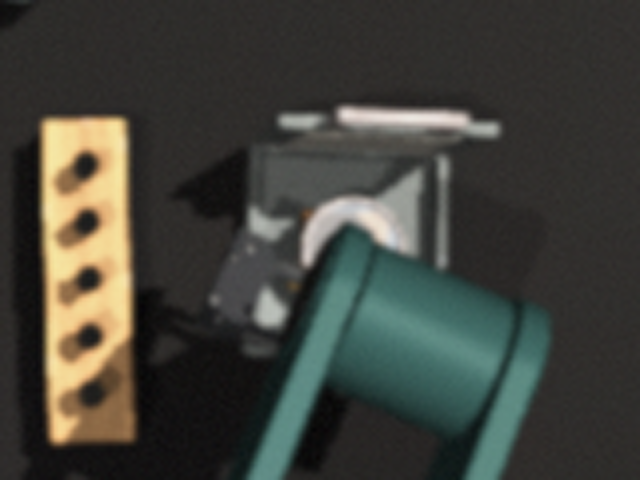

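View pics/w10.png

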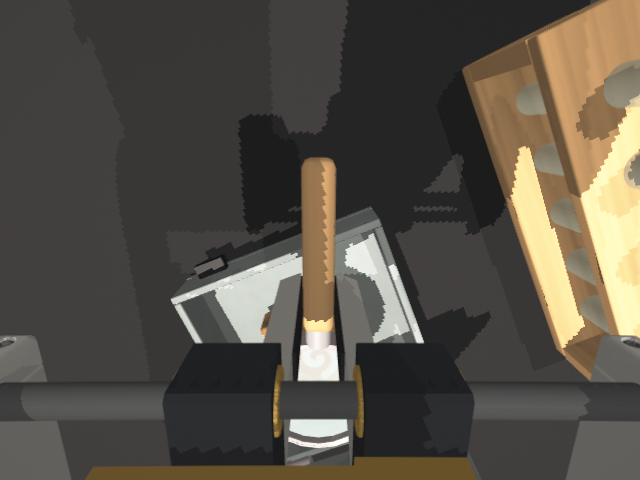

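Run:
```python
from h import *
s=snapshot("scene");t=snapshot("top");o=get_obs();print(o["time"],o["tool_pos"])
S=lambda u,v:((u+.5)/4-.5+230,(v+.5)/4-.5+100)
T=lambda u,v:((u+.5)/4-.5+290,(v+.5)/4-.5+200)
print(plane(s,[S(181,299),S(291,297),S(236,297.5)],.068),plane(t,[T(357,195),T(300,245)],.066))
a=o["tool_pos"][:2]+[.0567,-.0249];print("from TCP",a)
```

```text
19.65 [ 0.49954301 -0.16267119  0.06138448]
[[ 0.59124879 -0.2024491   0.068     ]
 [ 0.52622272 -0.1653017   0.068     ]
 [ 0.55851926 -0.18428433  0.068     ]] [[ 0.59337388 -0.19029578  0.066     ]
 [ 0.55840392 -0.15009314  0.066     ]]
from TCP [ 0.55624301 -0.18757119]
```

Run:
```python
from bench import *
close_job();o=get_obs();print(o["time"],o["tool_pos"],o["width"])
```

```text
the job is handed in; nothing more can be done
the job is handed in; nothing more can be done
```

The job is handed in at about 19.7 s. The lid is upright, and the lens is held level over the fossil, still gripped in the air.

- **Lid:** I gripped its pull bar, swung it up along the arc and let go. It stayed up. The cameras and the bar's path put it within about 1° of straight upright.
- **Lens:** I picked it up at its balance point, 62 mm from the middle of the glass, and carried it over the rack with its underside at about 0.21 m.
- **Final position:** By the arm's own reading, the glass is centred at (0.556, −0.188) m. The fossil measured (0.557, −0.187). The underside of the lens is about 20 mm above the fossil and its tilt is under 0.1°.
- **Disagreement between checks:** In the last check the scene camera put the glass centre 2–3 mm from the fossil, at (0.5585, −0.184). That is about the calibration error.
- **Contact and bystanders:** Wrist force readings stayed under about 10 N. In the last pictures, which showed only the area around the case, the rack and jar were where they had been. The beaker and dish still looked in place when I last saw them, just after lifting the lens.

After hand-in the robot refused further readings, so I have none from after that moment.

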